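Take the ball tray out of its dock and hold it level over the mortar

ROBOT

A 7-joint arm with a two-finger parallel gripper is mounted at the origin on a cart in front of the work surface, level with it; the furniture and walls round the work are solid. World frame = base frame: x ahead of the robot, y to its left, z up, the work surface at z = 0. Lengths are in m, angles in rad, forces in N, time in s.
With the tool pointing down it reaches from about 0.4 to 0.85 m from the base axis. Payload 10.4 kg.
Tool frame: the origin (TCP) lies midway between the tips of the shut fingers; the grasp point (between the pads) lies 19 mm behind it; z points along the fingers, y is the line along which they close (so a half turn about z gives the same grasp; the last joint's range is limited). The gripper opens to 87 mm and grips with 3 to 60 N. Pads are 19 mm wide; open, the fingers measure 117 mm over their backs; the gripper's body (75 mm by 190 mm) begins 51 mm behind the grasp point.
Start: joints at [1.129, 0.332, -0.065, 1.46, 0.022, 1.35, -0.088], TCP at [0.254, -0.571, 0.223] pointing down, gripper open.
Joint ranges: [-2.6, 2.6], [-0.5, 2.12], [-1.47, 1.34], [0.16, 2.42], [-1.27, 4.41], [0.06, 2.06], [-2.6, 2.6]. Speed limits (rad/s): [2.22, 2.22, 2.79, 2.79, 3.14, 3.14, 3.14].

INTERFACE

Orientations are given as a unit quaternion [x, y, z, w].
In Python, from bench import r gives the robot as it stands.
- The arm moves only by the tool arm_command, never from a script. Its argument "moves" is one flat list of numbers, 4 for each row, row after row: the shift along the tool's x, y, z in cm, then the turn about the tool's z in degrees. A call has 1 to 12 rows; each row shifts and turns the commanded pose from where the row before left it, along the tool's axes as they then stand; what a row does not reach is not made up. A row lasts 1/12 s, in which the tool goes at most 41.7 mm and 7.16 degrees, less where a joint would pass 70% of its speed; a pose out of reach is approached as far as the arm can. A call with a gripper value outside its range is refused whole. "fingers" is the opening in per cent of the stroke, from 0 (shut) to 100 (fully open), set as the call begins (left out, the last holds). The fingers move at their own pace and stop on an object; "squeeze" is the grip in N (left out, the last holds). Time passes only in rows, so rows that do not move let the fingers close. It gives the time, the measured TCP pose, the force, the opening and the grip force at its end, in the units of the state.
- r.read_state(): the state, without advancing time (a new reading comes with each control period).
- r.camera(name): name is "side" or "top" or "wrist"; returns the picture (384x512x3 uint8, red, green, blue); there is no depth.
- r.camera_info(name): a dict with "fx", "fy", "cx", "cy" (pixels), "origin" and "attitude" of the camera in the world. Camera axes: x right, y up, looking along -z (the intrinsics and any distortion apply to the point x, -y, -z); pixel columns grow to the right and rows downward; lengths in m; the calibration is good to about 2 mm. A picture is of the moment at which its call begins: read the wrist's pose just before it. camera_info takes no time and is no camera call; for the wrist camera it gives the pose at the moment of the call.
- r.close_job(): hands the job in; it is judged then, once.
The state is a dict: "time": time; "joint_positions": joint angles; "joint_vel": joint speeds; "joint_torque": joint torques, N m; "ee_pos": TCP position; "eef_rot": TCP orientation; "ft_force": force on the tool from outside, world axes, zero at the start; "torque": the same for the moment, N m; "width": finger opening in m; "grip_force": force on a finger pad.
Only numpy, scipy, OpenCV 4.12 (cv2) and the standard library are available. Lean on these libraries where they do the work, as an engineer would, in place of code of your own. Each camera call takes 0.05 s, during which the arm holds its last target. There are 200 camera calls.

TASK

Swing the hasp of the grey transport dock up off the tray's catch and fully back to its stop, leaving the tray in its seat meanwhile. Then lift the metal sample tray out by its upright grip and carry it so level that the loose steel ball stays in its shallow pocket, until that pocket is over the middle of the white mortar and the tray's underside is about 6 cm above the mortar's rim. Finish holding the tray there in the gripper, level and still, ready for tipping: do not put it down or let it go, and leave the mortar, beaker, flask and brown bottle where they stand.

Things in the scene. Friction and masses are not known exactly. Their poses are not given: they have to be found in the camera images.
- hasp (a joint): angle of the hasp, rad: 0 = strap lying flat over the tray, about 1.57 = strap upright, 2.0 = fully open at its stop, leaning outward over the dock's +x end. A light friction hinge (about 0.02 N m): it stays where it is left. Starts nearly shut
- hasp_hinge (a point): middle of the hasp's hinge axis, 22 mm above the counter, on the fixed grey dock (base plate 172 x 96 x 10 mm, guides to 21 mm round the tray's seat). x runs level from the seat to the hinge, y along the hinge axis, z up. The seat's centre is at x = -74 mm, its surface 10 mm above the counter. Dock place and yaw vary
- hasp_bar (a point): centre of the hasp's cross bar, a dark steel cylinder 12 mm thick, 26 long, along the hinge axis; can be pinched on its end faces from above and turns between the fingers. At joint 0 it is 42 mm from the hinge axis toward the tray (-x) and 18 mm above it, on an 8 mm stem over a strap 16 mm wide; opening lifts it over the hinge to the +x side
- tray_grip (a point): centre of the tray's upright grip, a plate 12 mm thick (y), 40 long (x), 46 tall on the middle of the deck; point 18 mm below its top, 36 above the tray's underside. Tray: loose aluminium plate 130 x 70 x 8 mm (x, y, z), 0.25 kg, 3 mm play in the seat; x points to the hasp's end, z up. A catch lug 4 mm wide, 8 tall, at x = +45 mm stands through the shut strap's slot
- tray_pocket (a point): centre of the tray's round ball pocket, 42 mm from the grip in the tray's -x direction; the pocket is 36 mm across and only 3 mm deep. The point is 16 mm above the tray's underside, at the height of the ball's centre. Axes are the tray's
- ball_center (a point): centre of the loose steel ball, 22 mm across, 44 g, which rolls freely in the pocket (up to about 10 mm off the pocket's centre) and rolls out if the tray tips more than about 40 degrees or is jerked
- mortar_mouth (a point): centre of the mouth of the white porcelain mortar, 83 mm across, at the height of its rim, 50 mm above the counter; loose, 0.55 kg
- beaker_mid (a point): middle of the empty glass beaker, 72 mm across, 92 mm high; to be left alone
- flask_mid (a point): middle of the conical glass flask, 62 mm across, 103 mm high; to be left alone
- bottle_mid (a point): middle of the small brown bottle with a black cap, 50 mm across, 92 mm high; to be left alone
Not all that is in view belongs to the job. Leave any purple look-alike of the part that bears tray_grip alone.

How it is judged:
By the outcome, as a careful person would: the job done as asked, in the order asked, and still so for the second after the job is handed in, while the arm keeps its last pose, push and grip.
It also fails if it takes over 51 s, if anything falls off the work surface, if the arm or the gripper's body presses on something with over 40 N, if the wrist force passes 120 N, or if a joint passes its speed limit or range.

## Working session

There is one attempt and no reset: what is moved stays moved. The work goes in short steps, Python scripts to look and compute and a tool call to move; the robot and the scene stay as the last step left them, time stands still between calls to the robot, and variables do not carry over. Pictures are saved under pics/ and viewed, at most 10 in all, crops included, and the job is handed in when it is done.

Besides the shell and the picture viewer there is one more tool, called after ">>>" as name(argument=value, ...) on one line, values as JSON. arm_command: Moves the arm, as the interface text tells. Its arguments: {"type":"object","properties":{"moves":{"type":"array"},"fingers":{"type":"number"},"squeeze":{"type":"number"}},"required":["moves"]}

```bash
mkdir -p pics
python3 - <<'E'
from bench import r
import cv2, json
s=r.read_state(); print(s)
for n in("top","side"):
    im=r.camera(n); cv2.imwrite(f"pics/{n}0.png",im[:,:,::-1]); print(n,r.camera_info(n))
E
```

```text
{'time': 0.0, 'joint_positions': array([ 1.12940896,  0.33286569, -0.06473723,  1.46094975,  0.02158189,
        1.34989787, -0.08846168]), 'joint_vel': array([ 0.00045494,  0.00112813, -0.0016196 , -0.00081268,  0.00070407,
        0.00016623,  0.00028716]), 'joint_torque': array([-6.69166511e-04, -6.23253107e+01,  2.39815313e-02, -3.89906716e+01,
       -6.13146974e-02,  3.93625244e-02,  1.56528222e-04]), 'ee_pos': array([ 0.25401881, -0.57062137,  0.22175386]), 'eef_rot': array([ 9.78147450e-01,  2.07911176e-01, -1.66199639e-04, -6.93306671e-04]), 'ft_force': array([-0.25253232,  0.54281177, -0.11326777]), 'torque': array([ 0.00188255,  0.00416851, -0.00353522]), 'grip_force': 0.0, 'width': 0.0868706820111442}
top {'fx': 427.6042566441778, 'fy': 427.6042566441778, 'cx': 255.1168382584464, 'cy': 181.76024053891663, 'origin': array([ 0.40438808, -0.18284925,  1.18421088]), 'attitude': array([ 0.04472177, -0.04301322, -0.6965656 ,  0.714805  ])}
side {'fx': 472.5041363716298, 'fy': 472.5041363716298, 'cx': 250.00449194359797, 'cy': 188.3166802693653, 'origin': array([0.22778338, 0.59169053, 0.63403196]), 'attitude': array([-0.08966158,  0.47008834,  0.86346037, -0.15941754])}
```

View pics/top0.png

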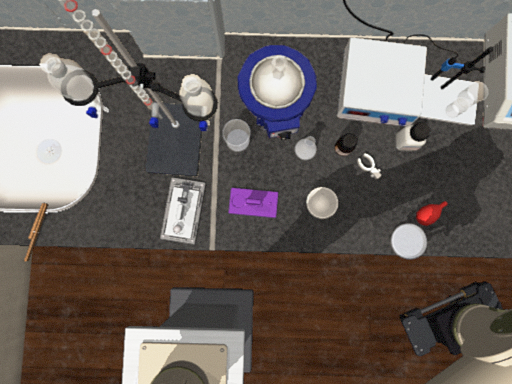

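View pics/side0.png

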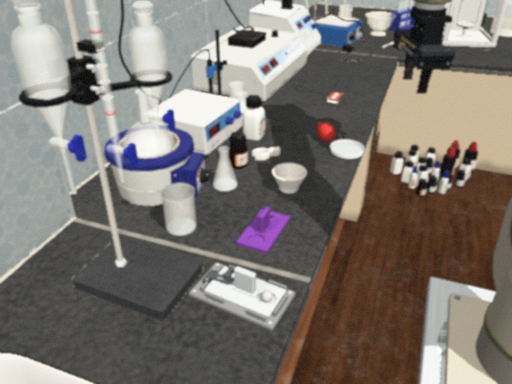

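The top view shows the grey dock with the metal tray at (183,211), a purple look-alike at (253,202) and the white mortar at (322,203). The white lid at (408,240) is not the mortar. The side view shows the dock at (243,293), the purple look-alike at (263,230) and the mortar at (290,177). The dock at (183,211) fits because it is grey, has a metal tray and has a hasp, so I'll confirm it in an enlarged crop.

```bash
cat > h.py <<'E'
import numpy as np
from scipy.spatial.transform import Rotation as R
def ray(ci,u,v):
    d=np.array([(u-ci["cx"])/ci["fx"],-(v-ci["cy"])/ci["fy"],-1.])
    return np.array(ci["origin"]),R.from_quat(ci["attitude"]).apply(d)
def atz(ci,u,v,z):
    o,d=ray(ci,u,v); return o+d*(z-o[2])/d[2]
def proj(ci,p):
    q=R.from_quat(ci["attitude"]).inv().apply(np.asarray(p,float)-ci["origin"])
    return np.stack([ci["cx"]+ci["fx"]*q[...,0]/-q[...,2],ci["cy"]-ci["fy"]*q[...,1]/-q[...,2]],-1)
E
python3 - <<'E'
from bench import r
from h import *
import cv2
t=cv2.imread("pics/top0.png")[170:250,150:215]; s=cv2.imread("pics/side0.png")[255:335,180:305]
t=cv2.resize(t,None,fx=6,fy=6,interpolation=cv2.INTER_CUBIC)[:480]; s=cv2.resize(s,None,fx=3.2,fy=6,interpolation=cv2.INTER_CUBIC)
cv2.imwrite("pics/c1.png",np.hstack([t,s]))
ci=r.camera_info("top")
for n,u,v,z in[("dock",183,211,.01),("mortar",322,203,.05),("purple",253,202,.01),("beaker",237,135,.05),("flask",306,148,.05),("bottle",346,144,.05)]: print(n,atz(ci,u,v,z).round(3))
E
```

```text
dock [0.465 0.018 0.01 ]
mortar [ 0.494 -0.357  0.05 ]
purple [ 0.495 -0.174  0.01 ]
beaker [ 0.672 -0.126  0.05 ]
flask [ 0.641 -0.313  0.05 ]
bottle [ 0.655 -0.421  0.05 ]
```

View pics/c1.png

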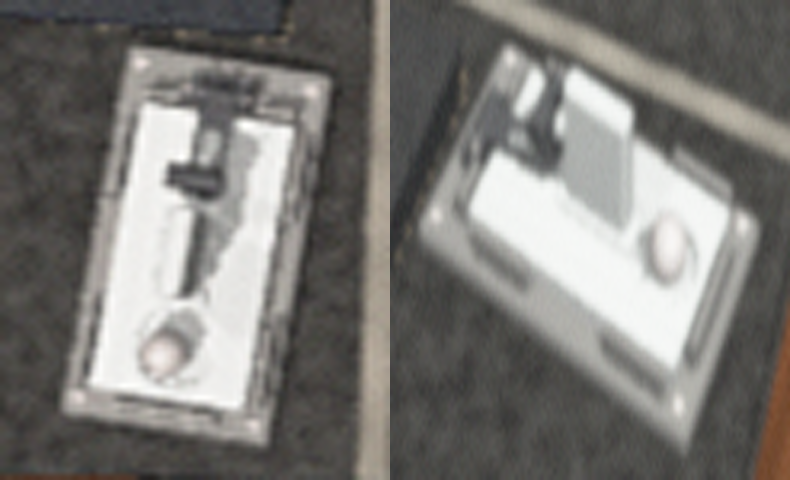

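The crop confirms it. In the grey dock, the hinge is at crop (225,85), toward the top of the picture (world +x). The dark cross bar is at (195,180), the grip at (180,250) and the ball at (165,352). I'll fit the dock pose from its corners.

Run:
```python
from bench import r
from h import *
ci=r.camera_info("top"); cs=r.camera_info("side")
C=[atz(ci,150+x/6,170+y/6,.01)[:2] for x,y in[(132,48),(330,75),(267,443),(63,412)]]
S=[atz(cs,180+(x-390)/3.2,255+y/6,.01)[:2] for x,y in[(512,45),(757,220),(685,452),(422,225)]]
for P in(C,S):
    P=np.array(P); print(P.round(4).tolist(),[round(np.linalg.norm(P[i]-P[i-1]),4) for i in range(4)],P.mean(0).round(4))
a=np.array(C); d=(a[0]+a[1]-a[2]-a[3]); print("yaw",np.degrees(np.arctan2(d[1],d[0])))
for n,x,y,z in[("hingebar",195,182,.04),("gripTop",178,250,.064),("ball",165,352,.026)]: print(n,atz(ci,150+x/6,170+y/6,z).round(4))
s=r.read_state(); print(R.from_quat(s["eef_rot"]).as_matrix().round(3))
print(r.camera_info("wrist"))
```

```text
[[0.5554, 0.0524], [0.5452, -0.0395], [0.3766, -0.0178], [0.3882, 0.0754]] [np.float64(0.1689), np.float64(0.0925), np.float64(0.17), np.float64(0.0939)] [0.4664 0.0176]
[[0.5406, -0.0377], [0.3779, -0.0152], [0.3876, 0.0832], [0.5551, 0.0543]] [np.float64(0.0931), np.float64(0.1643), np.float64(0.0988), np.float64(0.17)] [0.4653 0.0212]
yaw -7.5850446674581855
hingebar [0.4919 0.0152 0.04  ]
gripTop [0.4602 0.0171 0.064 ]
ball [0.4162 0.0275 0.026 ]
[[ 0.914  0.407 -0.001]
 [ 0.407 -0.914  0.001]
 [-0.    -0.001 -1.   ]]
{'fx': 332.71104155729734, 'fy': 332.71104155729734, 'cx': 257.1707992694367, 'cy': 189.76341090769486, 'origin': array([ 0.3275474 , -0.53807383,  0.38366949]), 'attitude': array([-0.12223932,  0.08088332, -0.53879783,  0.82958564])}
```

Dock yaw is about -7.6°, the hinge is at about (0.533, 0.008) and the bar at about (0.492, 0.014). The two views agree, and the sizes match the given 172 x 96 mm. Moving to hover over the dock.

>>> arm_command(moves=[1.7, -1.9, 0, 0, 1.7, -1.9, 0, 0, 1.7, -1.9, 0, 0, 1.7, -1.9, 0, 0, 1.7, -1.9, 0, 0, 1.7, -1.9, 0, 0, 1.7, -1.9, 0, 0, 1.7, -1.9, 0, 0, 1.7, -1.9, 0, 0, 1.7, -1.9, 0, 0, 1.7, -1.9, 0, 0, 1.7, -1.9, 0, 0])

```text
time: 1.1
ee_pos: [0.3479, -0.2784, 0.2223]
eef_rot: [0.978, 0.208, -0.0, -0.0]
ft_force: [-0.0, 0.6, -0.5]
width: 0.0871
grip_force: 0.0
```

>>> arm_command(moves=[1.7, -1.9, 0, 0, 1.7, -1.9, 0, 0, 1.7, -1.9, 0, 0, 1.7, -1.9, 0, 0, 1.7, -1.9, 0, 0, 1.7, -1.9, 0, 0, 1.7, -1.9, 0, 0, 1.7, -1.9, 0, 0, 1.7, -1.9, 0, 0, 1.7, -1.9, 0, 0, 1.7, -1.9, 0, 0, 1.7, -1.9, 0, 0])

```text
time: 2.1
ee_pos: [0.4415, 0.0127, 0.2224]
eef_rot: [0.978, 0.208, -0.0, 0.0]
ft_force: [0.5, -0.3, 1.0]
width: 0.0871
grip_force: 0.0
```

>>> arm_command(moves=[0, 0, 0, 6.3, 0, 0, 0, 6.3, 0, 0, 0, 6.3, 0, 0, 0, 6.3, 0, 0, 0, 6.3, 0, 0, 0, 0, 0, 0, 0, 0], fingers=60)

```text
time: 2.68
ee_pos: [0.4413, 0.0115, 0.2224]
eef_rot: [0.998, -0.064, -0.0, 0.0]
ft_force: [0.3, -0.4, 0.6]
width: 0.0538
grip_force: 0.0
```

Run:
```python
from bench import r
from h import *
import cv2,pickle
s=r.read_state(); ci=r.camera_info("wrist"); im=r.camera("wrist")
print(s["time"],s["ee_pos"],R.from_quat(s["eef_rot"]).as_matrix().round(3),ci["origin"]); pickle.dump(ci,open("w1.pkl","wb"))
cv2.imwrite("pics/w1.png",cv2.resize(im[:,:,::-1],(800,600),interpolation=cv2.INTER_CUBIC))
g=lambda p:(proj(ci,p)*800/512).round(0).tolist()
print("bar",g([.4917,.0145,.04]),"hinge",g([.533,.008,.022]),"mortar",g([.494,-.357,.05]))
```

```text
2.6833 [0.44133911 0.01147692 0.22237616] [[ 0.992 -0.127 -0.   ]
 [-0.127 -0.992 -0.   ]
 [-0.     0.    -1.   ]] [0.52106933 0.00158339 0.38417709]
bar [389.0, 188.0] hinge [391.0, 121.0] mortar [997.0, 106.0]
```

View pics/w1.png

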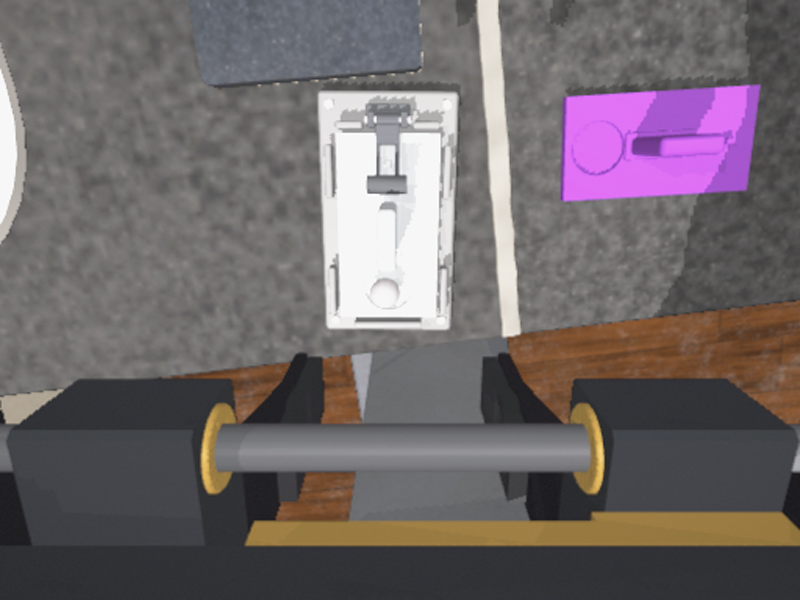

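The wrist view shows the bar at (387,184), hinge at (388,117), grip top at (387,237), ball at (385,293) and dock corners at (319,93), (459,93), (449,329), (328,329). The bar is predicted at (389,188), so the pose is close.

Run:
```python
from h import *
import pickle
ci=pickle.load(open("w1.pkl","rb")); k=512/800
P=np.array([atz(ci,u*k,v*k,.01)[:2] for u,v in[(319,93),(459,93),(449,329),(328,329)]])
d=P[0]+P[1]-P[2]-P[3]; print(P.round(4).tolist(),P.mean(0),np.degrees(np.arctan2(d[1],d[0])),[np.linalg.norm(P[i]-P[i-1]).round(4) for i in range(4)])
for n,u,v,z in[("bar",387,184,.040),("hinge",388,118,.024),("griptop",387,237,.064),("ball",385,293,.026)]: print(n,atz(ci,u*k,v*k,z).round(4))
```

```text
[[0.5572, 0.0535], [0.5452, -0.0398], [0.3779, -0.016], [0.3897, 0.076]] [0.46749057 0.01843241] -7.874977637743043 [np.float64(0.1691), np.float64(0.0941), np.float64(0.169), np.float64(0.0928)]
bar [0.4943 0.0151 0.04  ]
hinge [0.535  0.0094 0.024 ]
griptop [0.4641 0.0186 0.064 ]
ball [0.4173 0.0276 0.026 ]
```

>>> arm_command(moves=[1.7, -0.3, 0, 0.5, 1.7, -0.3, 0, 0, 1.7, -0.4, 0, 0, 0, 0, 3, 0, 0, 0, 3, 0, 0, 0, 3, 0, 0, 0, 3, 0, 0, 0, 2.5, 0, 0, 0, 2, 0, 0, 0, 1.5, 0, 0, 0, 1, 0, 0, 0, 0.6, 0])

```text
time: 3.73
ee_pos: [0.4928, 0.0145, 0.0254]
eef_rot: [0.998, -0.069, -0.001, -0.0]
ft_force: [-0.0, -0.5, 0.3]
width: 0.0521
grip_force: 0.0
```

>>> arm_command(moves=[0, 0, 0, 0, 0, 0, 0, 0])

```text
time: 3.9
ee_pos: [0.4938, 0.0145, 0.027]
eef_rot: [0.998, -0.069, 0.0, -0.0]
ft_force: [-0.2, 1.0, -0.0]
width: 0.052
grip_force: 0.0
```

Run:
```python
from bench import r
from h import *
import cv2,pickle
s=r.read_state(); ci=r.camera_info("wrist"); im=r.camera("wrist")
print(s["time"],s["ee_pos"],s["ft_force"]); pickle.dump(ci,open("w2.pkl","wb"))
side=r.camera("side")[225:345,170:330]
a=cv2.resize(im,(480,360)); b=cv2.resize(side,(480,360),interpolation=cv2.INTER_CUBIC)
cv2.imwrite("pics/w2.png",cv2.resize(np.hstack([im[100:,100:400][:,:,::-1],cv2.resize(side,(379,284))[:,:,::-1]]),(790,330)))
```

```text
3.9 [0.49375521 0.01452022 0.02704649] [-0.19165858  1.03611273 -0.03796973]
```

View pics/w2.png

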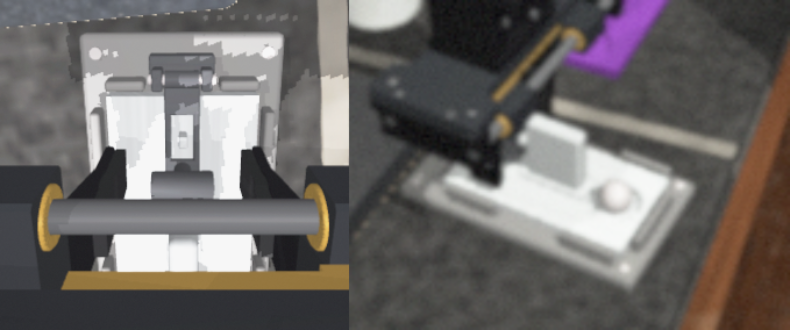

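The bar at (183,184) sits centred between the fingers at (112) and (252), and the tray and ball are undisturbed. Pinching.

>>> arm_command(moves=[0, 0, 0.3, 0, 0, 0, 0, 0, 0, 0, 0, 0, 0, 0, 0, 0, 0, 0, 0, 0, 0, 0, 0, 0, 0, 0, 0, 0, 0, 0, 0, 0], fingers=10, squeeze=12)

```text
time: 4.67
ee_pos: [0.4935, 0.0149, 0.0236]
eef_rot: [0.998, -0.07, 0.0, -0.0]
ft_force: [0.1, 3.7, 0.4]
width: 0.0257
grip_force: 12.0
```

```bash
python3 -c "
import numpy as np
q=np.radians(np.r_[0,np.linspace(6,118,15)]); a=q+np.arctan2(18,42); r=4.57
x=-r*np.cos(a);z=-r*np.sin(a)
print(np.c_[np.diff(x),np.diff(z)].round(2).tolist())"
```

```text
[[0.21, -0.43], [0.35, -0.53], [0.42, -0.48], [0.48, -0.42], [0.54, -0.35], [0.58, -0.27], [0.61, -0.18], [0.63, -0.1], [0.64, -0.01], [0.63, 0.08], [0.62, 0.17], [0.59, 0.25], [0.55, 0.33], [0.49, 0.4], [0.43, 0.47]]
```

>>> arm_command(moves=[0.2, 0, -0.4, 0, 0.35, 0, -0.55, 0, 0.4, 0, -0.5, 0, 0.5, 0, -0.4, 0, 0.55, 0, -0.35, 0, 0.6, 0, -0.25, 0, 0.6, 0, -0.2, 0, 0.6, 0, -0.1, 0])

```text
time: 5.33
ee_pos: [0.5307, 0.0099, 0.0511]
eef_rot: [0.998, -0.069, -0.001, -0.0]
ft_force: [-0.4, 5.0, -5.4]
width: 0.0257
grip_force: 12.0
```

>>> arm_command(moves=[0.65, 0, 0, 0, 0.65, 0, 0.1, 0, 0.6, 0, 0.15, 0, 0.6, 0, 0.25, 0, 0.55, 0, 0.35, 0, 0.5, 0, 0.4, 0, 0.45, 0, 0.45, 0, 0, 0, 0, 0, 0, 0, 0, 0])

```text
time: 6.08
ee_pos: [0.5707, 0.0045, 0.0343]
eef_rot: [0.998, -0.069, -0.0, -0.0]
ft_force: [-0.6, 5.6, -0.9]
width: 0.0257
grip_force: 12.0
```

Run:
```python
from bench import r
from h import *
import cv2,pickle
s=r.read_state(); ci=r.camera_info("wrist"); im=r.camera("wrist")
print(s["time"],s["ee_pos"],s["ft_force"],s["width"])
side=r.camera("side")[225:345,170:330]
cv2.imwrite("pics/w3.png",cv2.resize(np.hstack([im[100:,100:400][:,:,::-1],cv2.resize(side,(379,284))[:,:,::-1]]),(790,330)))
```

```text
6.0833 [0.57067572 0.00447691 0.03428719] [-0.59688481  5.55750637 -0.94690638] 0.02570036238678116
```

View pics/w3.png

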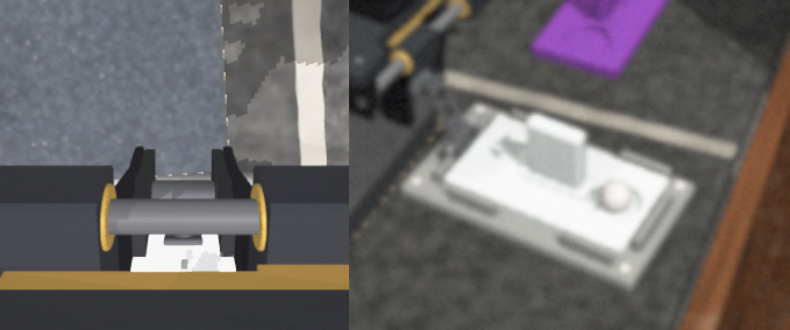

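The side view shows the hasp swung over to the outer end, with the tray seated and the ball still in its pocket. I'll nudge it further to check the stop.

>>> arm_command(moves=[0.25, 0, 0.3, 0, 0.25, 0, 0.3, 0, 0, 0, 0, 0, 0, 0, 0, 0])

```text
time: 6.52
ee_pos: [0.5754, 0.0038, 0.0289]
eef_rot: [0.998, -0.069, -0.0, -0.0]
ft_force: [-4.1, 5.0, 8.4]
width: 0.0252
grip_force: 12.0
```

The reaction force has risen, so the hasp is at its stop. Releasing and rising.

>>> arm_command(moves=[0, 0, 0, 0, 0, 0, 0, 0, 0, 0, 0, 0, 0, 0, 0, 0, 0, 0, 0, 0], fingers=60)

```text
time: 6.93
ee_pos: [0.5756, 0.0023, 0.028]
eef_rot: [0.998, -0.07, -0.0, 0.0]
ft_force: [0.5, -0.0, -0.0]
width: 0.0486
grip_force: 0.0
```

>>> arm_command(moves=[0, 0, -1, 0, 0, 0, -2, 0, 0, 0, -3, 0, 0, 0, -3, 0, 0, 0, -2, 0, -2, 0, 0, 0, -3, 0, 0, 0, -3, 0, 0, 0, -2, 0, 0, 0, -1.3, 0, 0, 0, 0, 0, 0, 0, 0, 0, 0, 0])

```text
time: 7.93
ee_pos: [0.4641, 0.0184, 0.1389]
eef_rot: [0.998, -0.07, 0.001, 0.001]
ft_force: [0.4, -0.6, 0.6]
width: 0.0522
grip_force: 0.0
```

Run:
```python
from bench import r
from h import *
import cv2,pickle
s=r.read_state(); ci=r.camera_info("wrist"); im=r.camera("wrist")
print(s["time"],s["ee_pos"],s["width"],R.from_quat(s["eef_rot"]).as_matrix()[:,0]); pickle.dump(ci,open("w4.pkl","wb"))
side=r.camera("side")[225:345,170:330]
cv2.imwrite("pics/w4.png",np.hstack([cv2.resize(im[0:300,150:350],(400,600),interpolation=cv2.INTER_CUBIC)[:,:,::-1],cv2.resize(side,(400,600),interpolation=cv2.INTER_CUBIC)[:,:,::-1]]))
```

```text
7.9333 [0.46405864 0.01836436 0.13892375] 0.052200935394855215 [ 0.9902512  -0.13928141  0.00180138]
```

View pics/w4.png

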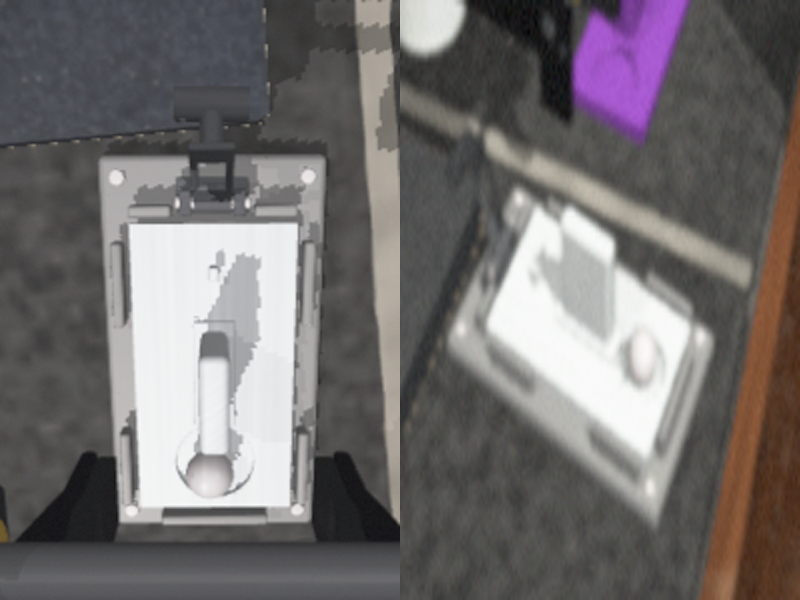

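Run:
```python
from h import *
import pickle
ci=pickle.load(open("w4.pkl","rb"))
f=lambda u,v,z:atz(ci,150+u/2,v/2,z).round(4)
print("bar",f(211,104,.0527),"grip ends",f(215,360,.064),f(214,455,.064),"ball",f(210,474,.026),"lug",f(214,272,.026))
P=np.array([f(u,v,.018)[:2] for u,v in[(131,224),(298,222),(297,506),(141,508)]]);print(P,P.mean(0))
h=np.array([.535,.0093,.022]);d=np.array([.9907,-.136,0])
for q in(1.8,1.9,2.0,2.05):
    a=q+.405; p=h-d*.0457*np.cos(a)+[0,0,.0457*np.sin(a)]; u=proj(ci,p); print(q,p.round(4),((u-[150,0])*2).round(0))
```

```text
bar [0.568  0.0054 0.0527] grip ends [0.48   0.0164 0.064 ] [0.4425 0.0221 0.064 ] ball [0.4174 0.0275 0.026 ] lug [0.507 0.013 0.026]
[[ 0.5304  0.0445]
 [ 0.5215 -0.0242]
 [ 0.3917 -0.0102]
 [ 0.401   0.0628]] [0.46115  0.018225]
1.8 [0.5618 0.0056 0.0588] [213. 122.]
1.9 [0.5653 0.0051 0.0559] [213. 111.]
2.0 [0.5685 0.0047 0.0527] [213. 102.]
2.05 [0.57   0.0045 0.051 ] [213.  98.]
```

The hasp bar at crop (211,104) matches the 2.0 rad prediction (213,102), so it is fully open. The tray is seated and the ball is in its pocket. Descending to the grip, whose centre measures about (0.4615, 0.019).

>>> arm_command(moves=[-0.25, 0, 2, 0, 0, 0, 2.5, 0, 0, 0, 2.5, 0, 0, 0, 2, 0, 0, 0, 1.3, 0, 0, 0, 0.8, 0, 0, 0, 0.3, 0, 0, 0, 0, 0, 0, 0, 0, 0], fingers=40)

```text
time: 8.78
ee_pos: [0.4619, 0.0191, 0.0246]
eef_rot: [0.998, -0.07, 0.0, -0.0]
ft_force: [0.1, 0.9, -0.0]
width: 0.0347
grip_force: 0.0
```

>>> arm_command(moves=[0, 0, 0, 0, 0, 0, 0, 0, 0, 0, 0, 0, 0, 0, 0, 0, 0, 0, 0, 0, 0, 0, 0, 0, 0, 0, 0, 0, 0, 0, 0, 0], fingers=0, squeeze=30)

```text
time: 9.45
ee_pos: [0.4614, 0.0189, 0.0243]
eef_rot: [0.998, -0.07, 0.0, 0.0]
ft_force: [-1.5, -1.0, 5.7]
width: 0.0118
grip_force: 30.0
```

The grip is firm: 11.8 mm opening, 30 N. Lifting gently, and refining the mortar position from the pictures already taken.

>>> arm_command(moves=[0, 0, -0.1, 0, 0, 0, -0.3, 0, 0, 0, -0.5, 0, 0, 0, -0.7, 0, 0, 0, -0.9, 0, 0, 0, -1.1, 0, 0, 0, -1.2, 0, 0, 0, -1.2, 0, 0, 0, -1.2, 0, 0, 0, -1.1, 0, 0, 0, -0.8, 0, 0, 0, -0.5, 0])

```text
time: 10.45
ee_pos: [0.4617, 0.0189, 0.1214]
eef_rot: [0.998, -0.07, 0.001, 0.0]
ft_force: [-0.2, 0.6, -3.1]
width: 0.0121
grip_force: 30.0
```

>>> arm_command(moves=[0, 0, -0.3, 0, 0, 0, -0.1, 0, 0, 0, 0, 0, 0, 0, 0, 0])

```text
time: 10.78
ee_pos: [0.4609, 0.019, 0.1236]
eef_rot: [0.998, -0.07, -0.0, -0.0]
ft_force: [0.0, -0.3, -2.9]
width: 0.0119
grip_force: 30.0
```

Run:
```python
from bench import r
from h import *
import cv2
s=r.read_state(); print(s["time"],s["ee_pos"],s["ft_force"],R.from_quat(s["eef_rot"]).as_matrix().round(3).tolist(),s["width"])
t0=cv2.imread("pics/top0.png"); ci=r.camera_info("top"); cs=r.camera_info("side")
a=cv2.resize(t0[180:230,297:347],(400,400),interpolation=cv2.INTER_CUBIC)
b=cv2.resize(cv2.imread("pics/side0.png")[155:205,265:315],(400,400),interpolation=cv2.INTER_CUBIC)
# predicted rim rings
th=np.linspace(0,2*np.pi,60); ring=np.c_[.494+.0415*np.cos(th),-.357+.0415*np.sin(th),0*th+.05]
for im,c,o in((a,ci,(297,180)),(b,cs,(265,155))):
    cv2.polylines(im,[((proj(c,ring)-o)*8+3.5).astype(np.int32)],True,(0,0,255),1)
side=r.camera("side"); w=r.camera("wrist")[:,:,::-1]
cv2.imwrite("pics/m.png",np.hstack([a,b])); cv2.imwrite("pics/s5.png",np.hstack([side[130:330,150:350,::-1],cv2.resize(w,(267,200))]))
```

```text
10.7833 [0.4608977  0.01895537 0.123579  ] [ 0.01731987 -0.26714374 -2.89738543] [[0.99, -0.139, -0.001], [-0.139, -0.99, 0.0], [-0.001, 0.0, -1.0]] 0.0119344614261876
```

View pics/m.png

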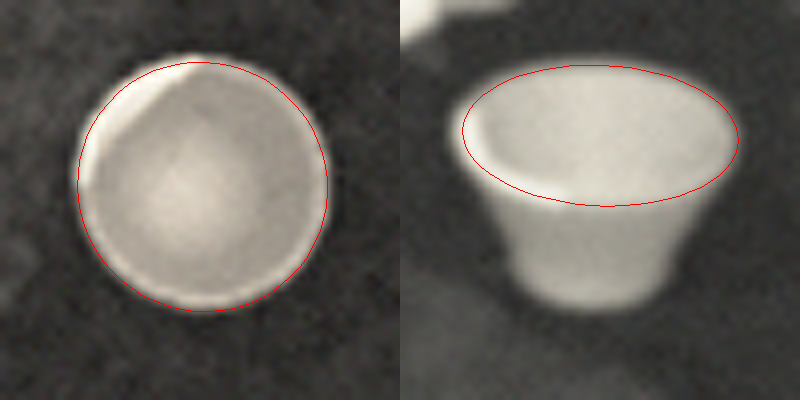

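The predicted rim rings fit the mortar in both views, within about 1.5 mm, so its mouth is at about (0.494, -0.357). The wrist load of 2.9 N matches the tray plus ball. Carrying slowly now.

>>> arm_command(moves=[0.06, 0.2, 0, 0, 0.12, 0.4, 0, 0, 0.18, 0.6, 0, 0, 0.24, 0.8, 0, 0, 0.3, 1, 0, 0, 0.36, 1.2, 0, 0, 0.39, 1.3, 0, 0, 0.39, 1.3, 0, 0, 0.39, 1.3, 0, 0, 0.39, 1.3, 0, 0, 0.39, 1.3, 0, 0, 0.39, 1.3, 0, 0])

```text
time: 11.88
ee_pos: [0.4802, -0.1065, 0.124]
eef_rot: [0.998, -0.07, -0.0, 0.0]
ft_force: [0.3, -0.2, -2.7]
width: 0.0119
grip_force: 30.0
```

>>> arm_command(moves=[0.39, 1.3, 0, 0, 0.39, 1.3, 0, 0, 0.39, 1.3, 0, 0, 0.39, 1.3, 0, 0, 0.39, 1.3, 0, 0, 0.39, 1.3, 0, 0, 0.39, 1.3, 0, 0, 0.39, 1.3, 0, 0, 0.39, 1.3, 0, 0, 0.39, 1.3, 0, 0, 0.39, 1.3, 0, 0, 0.39, 1.3, 0, 0])

```text
time: 12.88
ee_pos: [0.5049, -0.2672, 0.124]
eef_rot: [0.998, -0.07, 0.0, 0.0]
ft_force: [0.4, 0.6, -2.4]
width: 0.0122
grip_force: 30.0
```

>>> arm_command(moves=[0.39, 1.3, 0, 0, 0.39, 1.3, 0, 0, 0.39, 1.3, 0, 0, 0.39, 1.3, 0, 0, 0.39, 1.3, 0, 0, 0.36, 1.2, 0, 0, 0.3, 1, 0, 0, 0.24, 0.8, 0, 0, 0.18, 0.6, 0, 0, 0.12, 0.4, 0, 0, 0.06, 0.2, 0, 0, 0, 0, 0, 0])

```text
time: 13.88
ee_pos: [0.5217, -0.3763, 0.124]
eef_rot: [0.998, -0.07, 0.0, -0.0]
ft_force: [-0.5, -0.1, -2.0]
width: 0.0117
grip_force: 30.0
```

>>> arm_command(moves=[0, 0, 0, 0.5, 0, 0, 0, 1.5, 0, 0, 0, 2.5, 0, 0, 0, 3.5, 0, 0, 0, 4.5, 0, 0, 0, 5, 0, 0, 0, 5, 0, 0, 0, 5, 0, 0, 0, 4.5, 0, 0, 0, 3, 0, 0, 0, 2, 0, 0, 0, 1])

```text
time: 14.88
ee_pos: [0.5218, -0.3758, 0.1242]
eef_rot: [0.92, -0.392, 0.0, 0.0]
ft_force: [0.3, 0.9, -2.9]
width: 0.0122
grip_force: 30.0
```

```bash
cat > chk.py <<'E'
from bench import r
from h import *
import cv2,sys
s=r.read_state(); M=R.from_quat(s["eef_rot"]).as_matrix(); p=s["ee_pos"]
print(s["time"],p,s["ft_force"],s["width"],"tilt",np.degrees(np.arccos(-M[2,2])))
pk=p-.042*M[:,0]; d=np.array([.494,-.357,.1243])-[pk[0],pk[1],p[2]]; print("pocket",pk,"shift cm in tool",(M.T@d*100).round(2),"speed",np.abs(s["joint_vel"]).max())
a=r.camera("top")[130:280,250:400]; b=r.camera("side")[90:240,210:360]
cv2.imwrite(sys.argv[1],np.hstack([cv2.resize(x[:,:,::-1],(400,400),interpolation=cv2.INTER_CUBIC) for x in(a,b)]))
E
python3 chk.py pics/f1.png
```

```text
14.8833 [ 0.52179387 -0.37575558  0.12423437] [ 0.30943323  0.85646187 -2.94799026] 0.012187914002130287 tilt 0.009105717493018254
pocket [ 0.49269391 -0.3454704   0.12422783] shift cm in tool [ 0.92  0.7  -0.01] speed 0.15837201369996937
```

>>> arm_command(moves=[0.1, 0.1, 0, 0, 0.2, 0.15, 0, 0, 0.25, 0.2, 0, 0, 0.2, 0.15, 0, 0, 0.15, 0.1, 0, 0, 0, 0, 0, 0, 0, 0, 0, 0, 0, 0, 0, 0, 0, 0, 0, 0, 0, 0, 0, 0])

```text
time: 15.82
ee_pos: [0.5229, -0.3875, 0.1241]
eef_rot: [0.921, -0.391, 0.0, 0.0]
ft_force: [0.3, -0.7, -2.0]
width: 0.012
grip_force: 30.0
```

```bash
python3 chk.py pics/f2.png
```

```text
15.8167 [ 0.52290333 -0.38747967  0.12411054] [ 0.31815342 -0.71308817 -1.95700439] 0.012004826881337905 tilt 0.004930409751195627
pocket [ 0.49372406 -0.35727089  0.12410709] shift cm in tool [-0.   -0.04 -0.02] speed 0.0017243562944709316
```

View pics/f2.png

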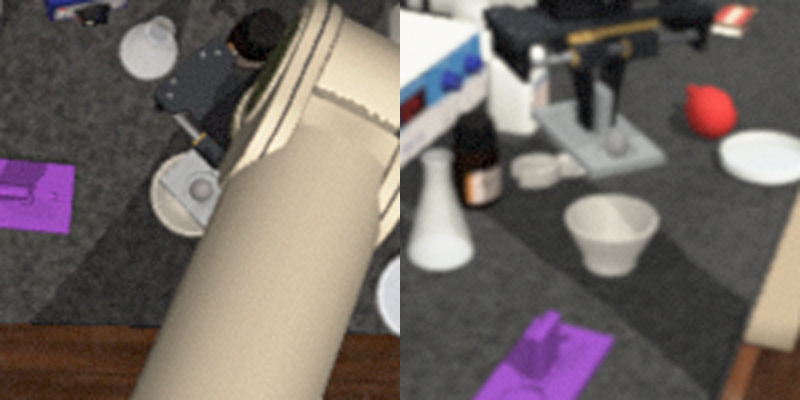

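The ball sits in its pocket over the mortar, at left crop (201,188) and right crop (617,143). The tray is level, and the flask, bottle and purple part are unmoved. One numeric check, then I hand in.

Run:
```python
from bench import r
from h import *
b=atz(r.camera_info("top"),250+201*.375,130+188*.375,.126)
c=atz(r.camera_info("side"),210+(617-400)*.375,90+143*.375,.126)
print(b,c)
if np.hypot(*(b[:2]-[.494,-.357]))<.014: print(r.close_job())
```

```text
[ 0.49407985 -0.3539696   0.126     ] [ 0.49237555 -0.35509337  0.126     ]
the job is handed in; nothing more can be done
None
```

The job is handed in: the hasp is fully back at its stop and the tray is held level and still, with its ball pocket over the middle of the mortar, its underside about 6 cm above the rim and the ball still in place.

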